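Wedge the sagging table leaf level

ROBOT

A 7-joint arm with a two-finger parallel gripper is mounted at the origin on a cart in front of the work surface, level with it; the furniture and walls round the work are solid. World frame = base frame: x ahead of the robot, y to its left, z up, the work surface at z = 0. Lengths are in m, angles in rad, forces in N, time in s.
With the tool pointing down it reaches from about 0.4 to 0.85 m from the base axis. Payload 4.5 kg.
Tool frame: the origin (TCP) lies midway between the tips of the shut fingers; the grasp point (between the pads) lies 19 mm behind it; z points along the fingers, y is the line along which they close (so a half turn about z gives the same grasp; the last joint's range is limited). The gripper opens to 88 mm and grips with 3 to 60 N. Pads are 18 mm wide; open, the fingers measure 123 mm over their backs; the gripper's body (75 mm by 187 mm) begins 45 mm behind the grasp point.
Start: joints at [-1.308, 0.689, -0.195, 1.565, 0.157, 0.902, -0.215], TCP at [0.142, 0.609, 0.239] pointing down, gripper open.
Joint ranges: [-3.01, 3.01], [-0.46, 2.08], [-1.47, 1.51], [0.13, 2.56], [-1, 4.14], [0.04, 2.09], [-2.66, 2.66]. Speed limits (rad/s): [2.57, 2.57, 3.14, 3.14, 3.14, 3.14, 3.14].

INTERFACE

Orientations are given as a unit quaternion [x, y, z, w].
In Python, from plant import get_state, viewer, workorder gives the robot as it stands. The module is installed in compiled form; this text tells all that it offers.
- The arm moves only by the tool step_arm, never from a script. Its argument "motion" is a list of rows, each an object of numbers: "wx", "wy", "wz": the turn, a rotation vector about the tool's x, y, z each as a share of 180 degrees, from -1 to 1; "dx", "dy", "dz": the shift along the tool's x, y, z each as a share of 8 cm, from -1 to 1; "claw": the finger opening in mm, from 0 to 88.1. A call has 1 to 8 rows; each row is the pose to reach, as a shift and turn from the pose commanded when the call began, along the tool's axes at that moment, turning the shorter way round; what a row does not reach only later rows make up. A row lasts 1/10 s, in which the tool goes at most 50 mm and 8.59 degrees, less where a joint would pass 70% of its speed; a pose out of reach is approached as far as the arm can. A call with a number of a shift or a turn outside -1 to 1 is refused whole. A call with a gripper value outside its range is refused whole. The fingers move at their own pace and stop on an object; "force" is the grip in N (left out, the last holds). Time passes only in rows, so rows that repeat a pose let the fingers close. It gives the time, the measured TCP pose, the force, the opening and the grip force at its end, in the units of the state.
- get_state(): the state, without advancing time (a new reading comes with each control period).
- viewer.snapshot(name): name is "scene" or "top" or "wrist"; returns (picture, depth): 420x560x3 uint8, red, green, blue; 420x560 float32, m along the optical axis (not along the pixel's ray), 0 where there is no reading.
- viewer.calibration(name): a dict with "vfov" (degrees; the focal length in pixels is half the picture's height over the tangent of half this angle, whatever the lens; pixels are square), "cx", "cy" (the principal point, pixels), "dist_coeffs" ([k1, k2, p1, p2, k3] as OpenCV has them; the pictures are not rectified), "extrinsics" (4x4, takes a point from camera to world coordinates). Camera axes: x right, y down, z forward; pixel columns grow to the right and rows downward; lengths in m; the calibration is good to about 2 mm. A picture is of the moment at which its call begins: read the wrist's pose just before it. calibration takes no time and is no camera call; for the wrist camera it gives the pose at the moment of the call.
- workorder.finish_job(): hands the job in; it is judged then, once.
The state is a dict: "clock": time; "q": joint angles; "qd": joint speeds; "joint_torque": joint torques, N m; "tool_pos": TCP position; "eef_rot": TCP orientation; "contact_force": force on the tool from outside, world axes, zero at the start; "moment": the same for the moment, N m; "opening": opening from 0.0 (shut) to 1.0 (fully open); "finger_force": force on a finger pad.
Only numpy, scipy, OpenCV 4.12 (cv2) and the standard library are available. Lean on these libraries where they do the work, as an engineer would, in place of code of your own. Each camera call takes 0.05 s, during which the arm holds its last target. There are 200 camera calls.

TASK

The hinged leaf of the little assembly table sags because its feet are too short. Slide the loose tapered wedge, thin end first and lying flat on the grey sole board, in under the middle of the leaf's free edge until the leaf is up level with the rest of the table and the wedge is pinched tight: when the leaf can rise no more you feel the resistance climb, and a firm push of 15 to 20 N finishes the job. Then let go without ramming it or pulling it back, and do not disturb the other things on the bench.

Things in the scene. Friction and masses are not known exactly. Their poses are not given: they have to be found in the camera images.
- table: fixed small assembly table of wood, its hinged leaf towards the robot. Fixed part 45 mm deep (x 1 to 46), 170 mm wide, top 48.5 mm above the bench. Origin: on the bench directly below the hinge line, at mid width. x points away from the leaf's free edge (the wedge is pushed along +x), y along the hinge line, z up.
- leaf: pale wooden leaf, reaches 125 mm from the hinge line (along its own -x), 170 mm wide, 15 mm thick. Origin: mid width on the hinge line, on its underside, 33.5 mm above the bench; axes as the table's when level. Sags freely by 0.12 rad (turned about -y), rises no further than level, where it butts on the fixed part. 0.2 to 0.45 kg: loads the wedge with 1 to 2.7 N until it butts.
- leaf_edge (a point): middle of the lower corner of the leaf's free edge (moves with it): 18.5 mm above the bench when sagging, 33.5 mm when level. At its outer corners are feet 20 x 20 mm, 19 mm long, 128 mm of free width between them. Between these lies a fixed grey sole board, 100 mm wide, from 55 mm under the leaf to 125 mm in front of the edge; its top is 9 to 13 mm above the bench, a different height each time.
- wedge: loose dark hardwood wedge, 150 mm long (x), 40 mm wide (y), flat underside; 34 mm thick at the -x end, tapering evenly to 3 mm at the +x end; about 90 g. Origin: centre of its underside; x points to the thin end. Grip it across its 40 mm width. It holds by friction where it is left.
- wedge_tip (a point): middle of the wedge's thin end, on the underside (75 mm from the wedge's origin along its +x)
- nail_jar: bystander: jar with a yellow lid, 63 mm across, 76 mm high, origin at its underside
- oak_block: bystander: brown block 62 x 62 x 40 mm, origin at its underside
- tape_roll: bystander: roll of tape lying flat, 77 mm across, 18 mm high, origin at its underside
Not all that is in view belongs to the job. Of the things shaped like the wedge, the dark wooden one is meant.

How it is judged:
On the way, in this order (a step that is already met when the one before it is completed fails the run):
1. the wedge's thin end is in under the leaf's free edge (x of wedge_tip in the frame of table above -0.12 m and y of wedge_tip in the frame of table between -0.06 and 0.06 m and height (world z) of wedge_tip below 0.025 m), for 0.1 s.
2. the wedge has lifted the leaf by more than half of its sag (angle between leaf's own z axis and vertical below 0.06 rad), for 0.1 s.
At the end, for the whole second after the job is handed in: leaf level within 0.015 rad; wedge flat on the sole (0.06 rad), within 15 degrees of straight in, thin end at least 60 mm under the leaf and within 40 mm of its middle, at rest; leaf and wedge press on each other with more than 3.5 N (the leaf's weight alone gives at most 2.7 N) (angle between leaf's own z axis and vertical below 0.015 rad and contact force between wedge and leaf above 3.5 N and x of wedge_tip in the frame of table above -0.065 m and y of wedge_tip in the frame of table between -0.04 and 0.04 m and angle between the x axis of wedge and the x axis of table, either way round below 0.26 rad and angle between wedge's own z axis and vertical below 0.06 rad and linear speed of wedge below 0.01 m/s); the robot touches nothing.
It fails at once if the wedge is rammed: the leaf and the wedge press on each other with more than 25 N (contact force between wedge and leaf above 25 N).
It fails at once if a bystander (jar, oak block, tape roll) is shifted by more than 40 mm (distance of any of nail_jar, oak_block, tape_roll from where it was at the start of the episode above 0.04 m).
It also fails if it takes over 51 s, if anything falls off the work surface, if the arm or the gripper's body presses on something with over 40 N, if the wrist force passes 120 N, or if a joint passes its speed limit or range.

## Working session

There is one attempt and no reset: what is moved stays moved. The work goes in short steps, Python scripts to look and compute and a tool call to move; the robot and the scene stay as the last step left them, time stands still between calls to the robot, and variables do not carry over. Pictures are saved under pics/ and viewed, at most 10 in all, crops included, and the job is handed in when it is done.

Besides the shell and the picture viewer there is one more tool, called after "Call:" in YAML: its name, and indented under it one key for each argument. step_arm: Moves the arm, as the interface text tells. Shift numbers are shares of 8 cm and turn numbers shares of 180 degrees, none past 1 either way. Its arguments: {"type":"object","properties":{"motion":{"type":"array","items":{"type":"object","properties":{"wx":{"type":"number","minimum":-1,"maximum":1},"wy":{"type":"number","minimum":-1,"maximum":1},"wz":{"type":"number","minimum":-1,"maximum":1},"dx":{"type":"number","minimum":-1,"maximum":1},"dy":{"type":"number","minimum":-1,"maximum":1},"dz":{"type":"number","minimum":-1,"maximum":1},"claw":{"type":"number"}}}},"force":{"type":"number"}},"required":["motion"]}

```bash
mkdir -p pics
cat > h.py <<'E'
import numpy as np, cv2
from plant import get_state, viewer, workorder
def snap(n):
    c=viewer.calibration(n); p,d=viewer.snapshot(n)
    f=p.shape[0]/2/np.tan(np.radians(c["vfov"])/2)
    K=np.array([[f,0,c["cx"]],[0,f,c["cy"]],[0,0,1]]);return p,d,K,np.array(c["dist_coeffs"],float),np.array(c["extrinsics"])
def pts(uv,K,D,E,z=None,depth=None):
    uv=np.asarray(uv,float).reshape(-1,2)
    r=cv2.undistortPoints(uv.reshape(-1,1,2),K,D).reshape(-1,2); r=np.c_[r,np.ones(len(r))]
    if depth is not None:
        return (r*np.asarray(depth)[:,None])@E[:3,:3].T+E[:3,3]
    w=r@E[:3,:3].T; return E[:3,3]+w*((z-E[2,3])/w[:,2])[:,None]
def cloud(d,K,D,E):
    h,w=d.shape; u,v=np.meshgrid(np.arange(w),np.arange(h))
    return pts(np.c_[u.ravel(),v.ravel()],K,D,E,depth=d.ravel()).reshape(h,w,3)
E
python3 - <<'E'
from h import *
o=[]
for n in("scene","top"):
    p,d,K,D,E=snap(n); np.savez(n+".npz",p=p,d=d,K=K,D=D,E=E); cv2.imwrite(f"pics/{n}.png",p[:,:,::-1]); print(n,E.round(3).tolist())
print(get_state())
E
```

```text
scene [[0.825, -0.374, 0.425, 0.106], [-0.566, -0.523, 0.638, -0.704], [-0.016, -0.766, -0.642, 0.715], [0.0, 0.0, 0.0, 1.0]]
top [[-0.084, -0.973, 0.214, 0.314], [-0.996, 0.082, -0.019, -0.021], [0.001, -0.215, -0.977, 1.162], [0.0, 0.0, 0.0, 1.0]]
{'clock': 0.1, 'q': array([-1.30818625,  0.68989383, -0.19451765,  1.5662536 ,  0.15730468,
        0.90252164, -0.21510873]), 'qd': array([-0.00154103, -0.00245903,  0.0006183 , -0.00285627,  0.00075133,
       -0.00095678, -0.00045665]), 'joint_torque': array([-4.87804937e-03, -5.28500211e+01, -1.27167854e+00, -1.53836650e+01,
       -5.24345529e-02,  2.01763411e-03,  4.32160437e-05]), 'tool_pos': array([0.14167657, 0.60813169, 0.23799049]), 'eef_rot': array([ 1.14120689e-01,  9.93466536e-01, -8.41950931e-04, -2.99731715e-05]), 'contact_force': array([-0.33087096, -0.22110971, -0.52242325]), 'moment': array([-0.02423864, -0.03323437,  0.01570907]), 'finger_force': 0.0, 'opening': 1.0022657220833868}
```

View pics/top.png

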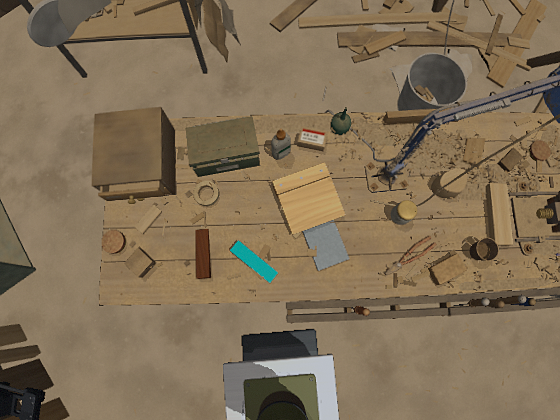

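View pics/scene.png

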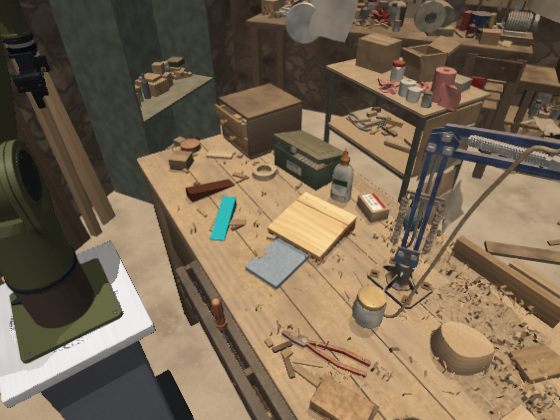

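Two wedge-shaped things are in the top view: a dark reddish-brown one at (203,254) and a cyan one at (253,261). The brown one is dark wood, so it fits the description. The leaf is at (310,205), the sole board at (326,245), the jar at (403,212), the tape at (206,191) and the oak block probably at (141,262).

```bash
cat > m.py <<'E'
from h import *
def load(n):
    z=np.load(n+".npz"); return [z[k] for k in("p","d","K","D","E")]
p,d,K,D,E=load("top"); C=cloud(d,K,D,E)
hsv=cv2.cvtColor(p,cv2.COLOR_RGB2HSV)
print("hsv wedge",hsv[254,203],"sole",hsv[245,330],"leaf",hsv[210,310])
def comp(mask,seed):
    n,l=cv2.connectedComponents(mask.astype(np.uint8)); return l==l[seed[1],seed[0]]
m=(hsv[...,2]<125)&(hsv[...,1]>120); m[:, :190]=0;m[:,216:]=0;m[:222]=0;m[285:]=0
m=comp(m,(203,254)); P=C[m]; 
print("wedge n",m.sum(),"z range",np.percentile(P[:,2],[2,50,98]))
r=cv2.minAreaRect(np.argwhere(m)[:,::-1].astype(np.float32)); b=cv2.boxPoints(r); print(b.round(1).tolist())
for zz in(0,.017,.034): print(zz,pts(b,K,D,E,z=zz).round(4)[:,:2].tolist())
ax=[(203,v) for v in range(228,282,6)]; print("wedge profile",[C[v,u].round(3).tolist() for u,v in ax])
s=comp((hsv[...,1]<70)&(hsv[...,2]>90),(330,245)); P=C[s]; print("sole z",np.percentile(P[:,2],[5,50,95]),s.sum())
b=cv2.boxPoints(cv2.minAreaRect(np.argwhere(s)[:,::-1].astype(np.float32))); print(b.round(1).tolist(),pts(b,K,D,E,z=.011).round(4)[:,:2].tolist())
t=(C[...,2]>.04)&(C[...,2]<.056); t[:160]=0;t[240:]=0;t[:,:265]=0;t[:,350:]=0
b=cv2.boxPoints(cv2.minAreaRect(np.argwhere(t)[:,::-1].astype(np.float32)));print("table/leaf",t.sum(),b.round(1).tolist(),pts(b,K,D,E,z=.0485).round(4).tolist())
big=lambda im,x0,y0,x1,y1,k:cv2.resize(im[y0:y1,x0:x1],None,fx=k,fy=k,interpolation=cv2.INTER_CUBIC)
ps=load("scene")[0]
a=big(p,185,160,355,290,4); c=big(ps,170,160,290,260,4)
cv2.imwrite("pics/crop.png",a[:,:,::-1])
E
python3 m.py
```

```text
hsv wedge [  9 169  89] sole [ 78  10 132] leaf [ 18 120 185]
wedge n 701 z range [0.00266033 0.01851775 0.0359225 ]
[[193.5, 229.3000030517578], [208.3000030517578, 228.5], [210.6999969482422, 277.70001220703125], [195.89999389648438, 278.5]]
0 [[0.5505, 0.224], [0.549, 0.1785], [0.3997, 0.1784], [0.401, 0.2228]]
0.017 [[0.5471, 0.2204], [0.5456, 0.1755], [0.3985, 0.1754], [0.3997, 0.2192]]
0.034 [[0.5436, 0.2168], [0.5422, 0.1726], [0.3972, 0.1725], [0.3984, 0.2157]]
wedge profile [[0.551, 0.194, 0.003], [0.532, 0.194, 0.007], [0.513, 0.194, 0.011], [0.495, 0.195, 0.013], [0.476, 0.194, 0.019], [0.457, 0.193, 0.028], [0.439, 0.194, 0.03], [0.421, 0.194, 0.032], [0.404, 0.195, 0.035]]
sole z [0.00944164 0.0134858  0.01726624] 1365
[[302.20001220703125, 230.6999969482422], [334.1000061035156, 218.5], [349.3999938964844, 258.6000061035156], [317.5, 270.70001220703125]] [[0.5165, -0.1052], [0.5456, -0.2052], [0.4207, -0.237], [0.3933, -0.1386]]
table/leaf 2396 [[271.70001220703125, 180.6999969482422], [325.6000061035156, 161.3000030517578], [344.5, 213.6999969482422], [290.6000061035156, 233.10000610351562]] [[0.6688, -0.0262, 0.0485], [0.7168, -0.1941, 0.0485], [0.55, -0.2315, 0.0485], [0.5058, -0.0681, 0.0485]]
```

View pics/crop.png

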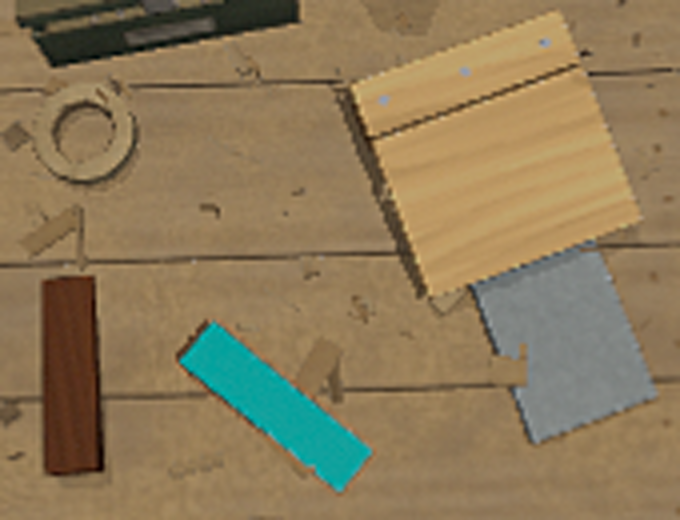

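The crop confirms it: the brown wedge has its thin end at the top (world x≈0.55) and its thick end nearest the robot. Cyan is the decoy. A chip lies at the left edge of the sole board at (313,251). I'll start moving: square the tool and travel towards the wedge.

Call:
step_arm:
  motion:
    - {"dx": -0.88,"dy": -0.82,"wz": -0.0728}
    - {"dx": -0.88,"dy": -0.82,"wz": -0.0728}
    - {"dx": -0.88,"dy": -0.82,"wz": -0.0728}
    - {"dx": -0.88,"dy": -0.82,"wz": -0.0728}

```text
$.motion[0]: bad value
```

Run:
```python
from h import *
import sys
z=np.load("top.npz"); C=cloud(z["d"],z["K"],z["D"],z["E"])
print("chip",C[251,308:325,2].round(3),"sole",C[251,325:340,2].round(3), "ext", get_state()["eef_rot"])
```

```text
chip [0.016 0.015 0.018 0.016 0.016 0.014 0.015 0.014 0.015 0.012 0.011 0.013
 0.013 0.018 0.01  0.015 0.013] sole [0.015 0.014 0.011 0.009 0.016 0.01  0.014 0.007 0.016 1.162 0.016 0.017
 0.015 0.016 0.012] ext [ 1.14120689e-01  9.93466536e-01 -8.41950931e-04 -2.99731715e-05]
```

Call:
step_arm:
  motion:
    - {"dx": -0.88,"dy": -0.82,"dz": 0,"wx": 0,"wy": 0,"wz": -0.0728,"claw": 88}
    - {"dx": -0.88,"dy": -0.82,"dz": 0,"wx": 0,"wy": 0,"wz": -0.0728,"claw": 88}
    - {"dx": -0.88,"dy": -0.82,"dz": 0,"wx": 0,"wy": 0,"wz": -0.0728,"claw": 88}
  force: 10

```text
clock: 0.4
tool_pos: [0.2012, 0.5219, 0.2378]
eef_rot: [0.004, 1.0, -0.004, 0.002]
contact_force: [0.6, 0.7, 0.1]
opening: 0.998
finger_force: 0.0
```

Call:
step_arm:
  motion:
    - {"dx": -0.35,"dy": -0.5,"dz": 0,"wx": 0,"wy": 0,"wz": 0,"claw": 88}
    - {"dx": -0.7,"dy": -1,"dz": 0,"wx": 0,"wy": 0,"wz": 0,"claw": 88}

```text
clock: 0.6
tool_pos: [0.2511, 0.4488, 0.2385]
eef_rot: [-0.001, 1.0, 0.0, -0.0]
contact_force: [1.3, -0.1, 0.3]
opening: 0.999
finger_force: 0.0
```

Call:
step_arm:
  motion:
    - {"dx": -0.35,"dy": -0.5,"dz": 0,"wx": 0,"wy": 0,"wz": 0,"claw": 88}
    - {"dx": -0.7,"dy": -1,"dz": 0,"wx": 0,"wy": 0,"wz": 0,"claw": 88}

```text
clock: 0.8
tool_pos: [0.3081, 0.3675, 0.2386]
eef_rot: [0.0, 1.0, 0.0, -0.0]
contact_force: [0.5, -0.4, 0.3]
opening: 1.003
finger_force: 0.0
```

Call:
step_arm:
  motion:
    - {"dx": -0.35,"dy": -0.5,"dz": 0,"wx": 0,"wy": 0,"wz": 0,"claw": 88}
    - {"dx": -0.7,"dy": -1,"dz": 0,"wx": 0,"wy": 0,"wz": 0,"claw": 88}

```text
clock: 1.0
tool_pos: [0.3642, 0.2875, 0.2387]
eef_rot: [0.0, 1.0, 0.0, 0.0]
contact_force: [0.8, 0.9, 0.3]
opening: 0.997
finger_force: 0.0
```

Call:
step_arm:
  motion:
    - {"dx": -0.35,"dy": -0.5,"dz": 0,"wx": 0,"wy": 0,"wz": 0,"claw": 88}
    - {"dx": -0.7,"dy": -1,"dz": 0,"wx": 0,"wy": 0,"wz": 0,"claw": 88}
    - {"dx": -0.7,"dy": -1,"dz": 0,"wx": 0,"wy": 0,"wz": 0,"claw": 88}
    - {"dx": -0.7,"dy": -1,"dz": 0,"wx": 0,"wy": 0,"wz": 0,"claw": 88}

```text
clock: 1.4
tool_pos: [0.42, 0.208, 0.2385]
eef_rot: [0.002, 1.0, 0.0, -0.0]
contact_force: [-0.4, 0.8, 0.6]
opening: 1.001
finger_force: 0.0
```

Run:
```python
from h import *
s=get_state(); print(s["clock"],s["tool_pos"],s["eef_rot"],s["contact_force"])
p,d,K,D,E=snap("wrist"); np.savez("w1.npz",p=p,d=d,K=K,D=D,E=E); cv2.imwrite("pics/w1.png",p[:,:,::-1]); print(E.round(3).tolist())
hsv=cv2.cvtColor(p,cv2.COLOR_RGB2HSV); C=cloud(d,K,D,E)
m=((hsv[...,2]<125)&(hsv[...,1]>130)&(hsv[...,0]<15)).astype(np.uint8)
m=cv2.morphologyEx(m,cv2.MORPH_OPEN,np.ones((5,5)))
n,l,st,ce=cv2.connectedComponentsWithStats(m)
for i in range(1,n):
    if st[i,4]>800:
        c=C[l==i]; P=np.median(c,0); print(st[i],P.round(3))
        b=cv2.boxPoints(cv2.minAreaRect(np.argwhere(l==i)[:,::-1].astype(np.float32))); print(b.round(0).tolist())
        for z in(0,.003,.034):print(z,pts(b,K,D,E,z=z)[:,:2].round(4).tolist())
```

```text
1.4 [0.42000823 0.20796334 0.23853104] [ 1.99810677e-03  9.99997993e-01  4.54284569e-05 -1.39124428e-04] [-0.42825425  0.82024466  0.5751253 ]
[[0.005, 0.946, 0.323, 0.336], [1.0, -0.005, -0.0, 0.208], [0.001, 0.323, -0.946, 0.384], [0.0, 0.0, 0.0, 1.0]]
[ 253  161   35  109 2119] [0.447 0.206 0.023]
[[253.0, 161.0], [286.0, 161.0], [288.0, 269.0], [255.0, 269.0]]
0 [[0.4, 0.1774], [0.3995, 0.2176], [0.5477, 0.2203], [0.5482, 0.1752]]
0.003 [[0.3995, 0.1777], [0.399, 0.2175], [0.546, 0.2202], [0.5466, 0.1754]]
0.034 [[0.3943, 0.1802], [0.3939, 0.2168], [0.5289, 0.2193], [0.5294, 0.1781]]
```

View pics/w1.png

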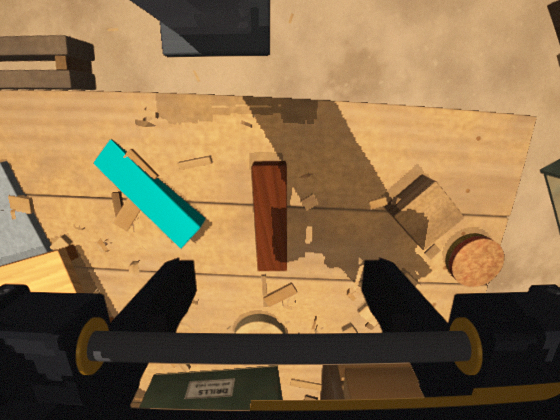

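The wrist picture shows the dark wedge square to the tool, with its thick end at row 161 and its thin end at row 269, centred on y≈0.198. I'll go down and grasp it 20 mm from the thick end.

Call:
step_arm:
  motion:
    - {"dx": 0,"dy": -0.12,"dz": 0.5,"wx": 0,"wy": 0,"wz": 0,"claw": 88}
    - {"dx": 0,"dy": -0.12,"dz": 0.97,"wx": 0,"wy": 0,"wz": 0,"claw": 88}

```text
clock: 1.65
tool_pos: [0.4192, 0.2008, 0.1609]
eef_rot: [-0.001, 1.0, 0.001, 0.001]
contact_force: [0.4, -0.8, 0.0]
opening: 0.998
finger_force: 0.0
```

Call:
step_arm:
  motion:
    - {"dx": 0,"dy": 0,"dz": 0.5,"wx": 0,"wy": 0,"wz": 0,"claw": 88}
    - {"dx": 0,"dy": 0,"dz": 0.97,"wx": 0,"wy": 0,"wz": 0,"claw": 88}

```text
clock: 1.85
tool_pos: [0.4184, 0.2018, 0.0822]
eef_rot: [-0.002, 1.0, 0.001, -0.0]
contact_force: [-0.0, 0.2, -1.2]
opening: 1.003
finger_force: 0.0
```

Call:
step_arm:
  motion:
    - {"dx": 0,"dy": 0,"dz": 0.35,"wx": 0,"wy": 0,"wz": 0,"claw": 88}
    - {"dx": 0,"dy": 0,"dz": 0.65,"wx": 0,"wy": 0,"wz": 0,"claw": 88}
    - {"dx": 0,"dy": 0,"dz": 0.85,"wx": 0,"wy": 0,"wz": 0,"claw": 88}
    - {"dx": 0,"dy": 0,"dz": 0.97,"wx": 0,"wy": 0,"wz": 0,"claw": 88}
    - {"dx": 0,"dy": 0,"dz": 0.97,"wx": 0,"wy": 0,"wz": 0,"claw": 88}

```text
clock: 2.35
tool_pos: [0.4192, 0.2025, 0.0055]
eef_rot: [-0.002, 1.0, 0.0, -0.002]
contact_force: [-1.0, -0.2, -0.0]
opening: 0.995
finger_force: 0.0
```

Call:
step_arm:
  motion:
    - {"dx": 0,"dy": 0,"dz": 0,"wx": 0,"wy": 0,"wz": 0,"claw": 30}
    - {"dx": 0,"dy": 0,"dz": 0,"wx": 0,"wy": 0,"wz": 0,"claw": 30}
    - {"dx": 0,"dy": 0,"dz": 0,"wx": 0,"wy": 0,"wz": 0,"claw": 30}
    - {"dx": 0,"dy": 0,"dz": 0,"wx": 0,"wy": 0,"wz": 0,"claw": 30}
    - {"dx": 0,"dy": 0,"dz": 0,"wx": 0,"wy": 0,"wz": 0,"claw": 30}
    - {"dx": 0,"dy": 0,"dz": 0,"wx": 0,"wy": 0,"wz": 0,"claw": 30}
    - {"dx": 0,"dy": 0,"dz": 0,"wx": 0,"wy": 0,"wz": 0,"claw": 30}
    - {"dx": 0,"dy": 0,"dz": 0,"wx": 0,"wy": 0,"wz": 0,"claw": 30}
  force: 50

```text
clock: 3.15
tool_pos: [0.4204, 0.1996, 0.0068]
eef_rot: [0.0, 1.0, -0.001, -0.001]
contact_force: [0.5, -0.1, 1.8]
opening: 0.451
finger_force: 49.9
```

Call:
step_arm:
  motion:
    - {"dx": 0,"dy": 0,"dz": -0.3,"wx": 0,"wy": 0,"wz": 0,"claw": 30}
    - {"dx": 0,"dy": 0,"dz": -0.7,"wx": 0,"wy": 0,"wz": 0,"claw": 30}
    - {"dx": 0,"dy": 0,"dz": -1,"wx": 0,"wy": 0,"wz": 0,"claw": 30}
    - {"dx": 0.05,"dy": -0.4,"dz": -1,"wx": 0,"wy": 0,"wz": 0,"claw": 30}
    - {"dx": 0.1,"dy": -0.99,"dz": -1,"wx": 0,"wy": 0,"wz": 0,"claw": 30}

```text
clock: 3.65
tool_pos: [0.4138, 0.1232, 0.0876]
eef_rot: [-0.002, 1.0, 0.002, 0.001]
contact_force: [1.7, -0.7, 0.1]
opening: 0.45
finger_force: 49.9
```

Call:
step_arm:
  motion:
    - {"dx": 0.05,"dy": -0.5,"dz": 0,"wx": 0,"wy": 0,"wz": 0,"claw": 30}
    - {"dx": 0.1,"dy": -0.99,"dz": 0,"wx": 0,"wy": 0,"wz": 0,"claw": 30}

```text
clock: 3.85
tool_pos: [0.4041, 0.0398, 0.087]
eef_rot: [0.0, 1.0, -0.0, -0.001]
contact_force: [1.0, -0.9, -0.2]
opening: 0.448
finger_force: 49.9
```

Call:
step_arm:
  motion:
    - {"dx": 0.05,"dy": -0.5,"dz": 0,"wx": 0,"wy": 0,"wz": 0,"claw": 30}
    - {"dx": 0.1,"dy": -0.99,"dz": 0,"wx": 0,"wy": 0,"wz": 0,"claw": 30}

```text
clock: 4.05
tool_pos: [0.3962, -0.0392, 0.0869]
eef_rot: [-0.0, 1.0, -0.001, -0.001]
contact_force: [0.9, -0.0, -1.8]
opening: 0.448
finger_force: 49.9
```

Call:
step_arm:
  motion:
    - {"dx": 0.05,"dy": -0.5,"dz": 0,"wx": 0,"wy": 0,"wz": 0,"claw": 30}
    - {"dx": 0.1,"dy": -0.99,"dz": 0,"wx": 0,"wy": 0,"wz": 0,"claw": 30}

```text
clock: 4.25
tool_pos: [0.3882, -0.1185, 0.0869]
eef_rot: [-0.0, 1.0, -0.001, -0.001]
contact_force: [-0.0, -0.2, -1.8]
opening: 0.449
finger_force: 49.9
```

Call:
step_arm:
  motion:
    - {"dx": 0.05,"dy": -0.4,"dz": 0,"wx": 0,"wy": 0,"wz": -0.04,"claw": 30}
    - {"dx": 0.1,"dy": -0.8,"dz": 0,"wx": 0,"wy": 0,"wz": -0.07,"claw": 30}
    - {"dx": 0.1,"dy": -0.99,"dz": 0,"wx": 0,"wy": 0,"wz": -0.086,"claw": 30}
    - {"dx": 0.1,"dy": -0.99,"dz": 0,"wx": 0,"wy": 0,"wz": -0.086,"claw": 30}
    - {"dx": 0.1,"dy": -0.99,"dz": 0,"wx": 0,"wy": 0,"wz": -0.086,"claw": 30}

```text
clock: 4.75
tool_pos: [0.3805, -0.1957, 0.087]
eef_rot: [-0.134, 0.991, 0.0, -0.001]
contact_force: [0.1, 0.1, -0.8]
opening: 0.446
finger_force: 49.9
```

Run:
```python
from h import *
s=get_state(); print(s["clock"],s["tool_pos"],s["eef_rot"],s["contact_force"],s["opening"])
for n in("top","wrist","scene"):
    p,d,K,D,E=snap(n); np.savez(n+"2.npz",p=p,d=d,K=K,D=D,E=E); cv2.imwrite(f"pics/{n}2.png",p[:,:,::-1])
```

```text
4.75 [ 0.38053985 -0.19568948  0.08703655] [-1.33816115e-01  9.91005917e-01  2.50106512e-04 -6.76743932e-04] [ 0.13692318  0.13733283 -0.8442117 ] 0.44611618930645874
```

View pics/scene2.png

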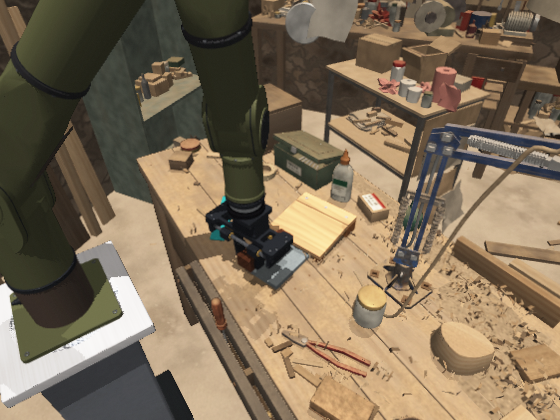

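View pics/wrist2.png

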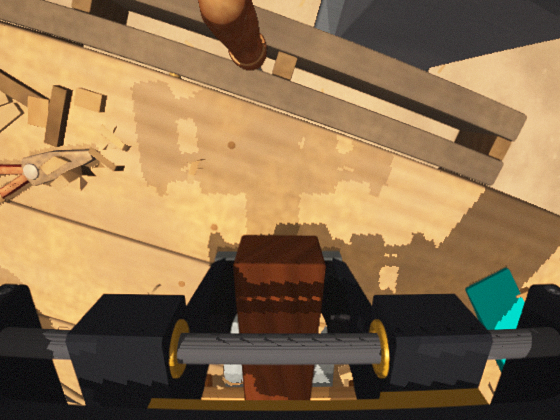

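Scene view: the wedge is held above the sole board with the leaf ahead, and everything else is undisturbed. Wrist view: it sits straight in the pads, with the thick end at (280,240). Lowering until it touches.

Call:
step_arm:
  motion:
    - {"dx": 0,"dy": 0,"dz": 0.4,"wx": 0,"wy": 0,"wz": 0,"claw": 30}
    - {"dx": 0,"dy": 0,"dz": 0.65,"wx": 0,"wy": 0,"wz": 0,"claw": 30}
    - {"dx": 0,"dy": 0,"dz": 0.77,"wx": 0,"wy": 0,"wz": 0,"claw": 30}
    - {"dx": 0,"dy": 0,"dz": 0.77,"wx": 0,"wy": 0,"wz": 0,"claw": 30}
    - {"dx": 0,"dy": 0,"dz": 0.77,"wx": 0,"wy": 0,"wz": 0,"claw": 30}

```text
clock: 5.4
tool_pos: [0.3805, -0.1952, 0.0257]
eef_rot: [-0.135, 0.991, 0.0, -0.001]
contact_force: [0.0, 0.1, -0.6]
opening: 0.455
finger_force: 49.9
```

Call:
step_arm:
  motion:
    - {"dx": 0,"dy": 0,"dz": 0.02,"wx": 0,"wy": 0,"wz": 0,"claw": 30}
    - {"dx": 0,"dy": 0,"dz": 0.04,"wx": 0,"wy": 0,"wz": 0,"claw": 30}
    - {"dx": 0,"dy": 0,"dz": 0.04,"wx": 0,"wy": 0,"wz": 0,"claw": 30}
    - {"dx": 0,"dy": 0,"dz": 0.04,"wx": 0,"wy": 0,"wz": 0,"claw": 30}

```text
clock: 5.8
tool_pos: [0.3805, -0.1964, 0.0225]
eef_rot: [-0.134, 0.991, -0.0, -0.001]
contact_force: [-0.3, 0.6, -1.6]
opening: 0.451
finger_force: 49.9
```

Call:
step_arm:
  motion:
    - {"dx": 0,"dy": 0,"dz": 0.013,"wx": 0,"wy": 0,"wz": 0,"claw": 30}
    - {"dx": 0,"dy": 0,"dz": 0.013,"wx": 0,"wy": 0,"wz": 0,"claw": 30}
    - {"dx": 0,"dy": 0,"dz": 0.013,"wx": 0,"wy": 0,"wz": 0,"claw": 30}

```text
clock: 6.1
tool_pos: [0.3803, -0.1963, 0.0212]
eef_rot: [-0.135, 0.991, -0.0, -0.001]
contact_force: [-0.1, -0.2, -0.6]
opening: 0.451
finger_force: 49.9
```

Call:
step_arm:
  motion:
    - {"dx": 0,"dy": 0,"dz": 0.013,"wx": 0,"wy": 0,"wz": 0,"claw": 30}
    - {"dx": 0,"dy": 0,"dz": 0.013,"wx": 0,"wy": 0,"wz": 0,"claw": 30}
    - {"dx": 0,"dy": 0,"dz": 0.013,"wx": 0,"wy": 0,"wz": 0,"claw": 30}

```text
clock: 6.4
tool_pos: [0.3803, -0.1962, 0.0202]
eef_rot: [-0.135, 0.991, -0.0, -0.001]
contact_force: [0.3, -0.1, -0.8]
opening: 0.45
finger_force: 49.9
```

Call:
step_arm:
  motion:
    - {"dx": 0,"dy": 0,"dz": 0.013,"wx": 0,"wy": 0,"wz": 0,"claw": 30}
    - {"dx": 0,"dy": 0,"dz": 0.013,"wx": 0,"wy": 0,"wz": 0,"claw": 30}
    - {"dx": 0,"dy": 0,"dz": 0.013,"wx": 0,"wy": 0,"wz": 0,"claw": 30}

```text
clock: 6.7
tool_pos: [0.3804, -0.1962, 0.0192]
eef_rot: [-0.135, 0.991, -0.0, -0.001]
contact_force: [-0.1, -0.4, 0.3]
opening: 0.448
finger_force: 49.9
```

Call:
step_arm:
  motion:
    - {"dx": 0,"dy": 0,"dz": 0.01,"wx": 0,"wy": 0,"wz": 0,"claw": 30}
    - {"dx": 0,"dy": 0,"dz": 0.01,"wx": 0,"wy": 0,"wz": 0,"claw": 30}
    - {"dx": 0,"dy": 0,"dz": 0.01,"wx": 0,"wy": 0,"wz": 0,"claw": 30}

```text
clock: 7.0
tool_pos: [0.3803, -0.1963, 0.0189]
eef_rot: [-0.135, 0.991, -0.0, -0.001]
contact_force: [-0.7, 0.4, 7.2]
opening: 0.448
finger_force: 49.9
```

Call:
step_arm:
  motion:
    - {"dx": 0,"dy": 0,"dz": 0.01,"wx": 0,"wy": 0,"wz": 0,"claw": 30}
    - {"dx": 0,"dy": 0,"dz": 0.01,"wx": 0,"wy": 0,"wz": 0,"claw": 30}
    - {"dx": 0,"dy": 0,"dz": 0.01,"wx": 0,"wy": 0,"wz": 0,"claw": 30}

```text
clock: 7.3
tool_pos: [0.3802, -0.1964, 0.0185]
eef_rot: [-0.135, 0.991, -0.001, -0.001]
contact_force: [-1.9, -0.6, 13.9]
opening: 0.45
finger_force: 50.0
```

Contact at TCP z≈0.019, so the sole is about 12 mm high. I'll ease off the down-load and slide in; total travel should be about 115 mm.

Call:
step_arm:
  motion:
    - {"dx": 0,"dy": 0,"dz": -0.014,"wx": 0,"wy": 0,"wz": 0,"claw": 30}
    - {"dx": -0.1,"dy": 0,"dz": -0.014,"wx": 0,"wy": 0,"wz": 0,"claw": 30}
    - {"dx": -0.2,"dy": 0,"dz": -0.014,"wx": 0,"wy": 0,"wz": 0,"claw": 30}
    - {"dx": -0.3,"dy": 0,"dz": -0.014,"wx": 0,"wy": 0,"wz": 0,"claw": 30}
    - {"dx": -0.38,"dy": 0,"dz": -0.014,"wx": 0,"wy": 0,"wz": 0,"claw": 30}
    - {"dx": -0.44,"dy": 0,"dz": -0.014,"wx": 0,"wy": 0,"wz": 0,"claw": 30}
    - {"dx": -0.5,"dy": 0,"dz": -0.014,"wx": 0,"wy": 0,"wz": 0,"claw": 30}
    - {"dx": -0.5,"dy": 0,"dz": -0.014,"wx": 0,"wy": 0,"wz": 0,"claw": 30}

```text
clock: 8.1
tool_pos: [0.4169, -0.1865, 0.0191]
eef_rot: [-0.134, 0.991, -0.001, -0.003]
contact_force: [-4.0, -0.4, 9.3]
opening: 0.446
finger_force: 49.9
```

Run:
```python
from h import *
s=get_state(); print(s["clock"],s["tool_pos"],s["contact_force"])
for n in("top","scene"):
    p,d,K,D,E=snap(n); np.savez(n+"3.npz",p=p,d=d,K=K,D=D,E=E)
    if n=="scene": q=p[190:300,190:370]
    else: r=p[150:290,240:370]
cv2.imwrite("pics/c3.png",np.hstack([cv2.resize(q,(440,400)),cv2.resize(r,(350,400))])[:,:,::-1])
```

```text
8.1 [ 0.41685014 -0.18650706  0.01912814] [-4.0416956  -0.43205131  9.32665702]
```

View pics/c3.png

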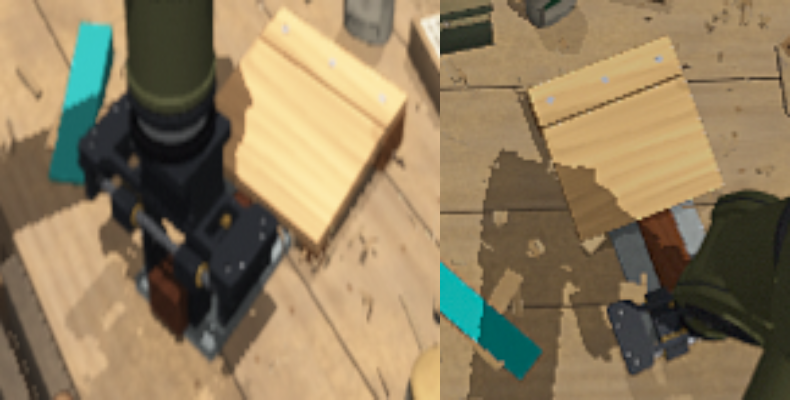

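The wedge is centred and entering under the middle of the leaf edge (composite right, about (655,225)). Continuing slowly.

Call:
step_arm:
  motion:
    - {"dx": -0.07,"dy": 0,"dz": -0.006,"wx": 0,"wy": 0,"wz": 0,"claw": 30}
    - {"dx": -0.14,"dy": 0,"dz": -0.006,"wx": 0,"wy": 0,"wz": 0,"claw": 30}
    - {"dx": -0.21,"dy": 0,"dz": -0.006,"wx": 0,"wy": 0,"wz": 0,"claw": 30}
    - {"dx": -0.28,"dy": 0,"dz": -0.006,"wx": 0,"wy": 0,"wz": 0,"claw": 30}
    - {"dx": -0.34,"dy": 0,"dz": -0.006,"wx": 0,"wy": 0,"wz": 0,"claw": 30}
    - {"dx": -0.4,"dy": 0,"dz": -0.006,"wx": 0,"wy": 0,"wz": 0,"claw": 30}
    - {"dx": -0.4,"dy": 0,"dz": -0.006,"wx": 0,"wy": 0,"wz": 0,"claw": 30}

```text
clock: 8.9
tool_pos: [0.4474, -0.1782, 0.0192]
eef_rot: [-0.134, 0.991, -0.001, -0.003]
contact_force: [-3.6, -1.3, 6.6]
opening: 0.45
finger_force: 50.0
```

Call:
step_arm:
  motion:
    - {"dx": -0.04,"dy": 0,"dz": 0,"wx": 0,"wy": 0,"wz": 0,"claw": 30}
    - {"dx": -0.08,"dy": 0,"dz": 0,"wx": 0,"wy": 0,"wz": 0,"claw": 30}
    - {"dx": -0.12,"dy": 0,"dz": 0,"wx": 0,"wy": 0,"wz": 0,"claw": 30}
    - {"dx": -0.16,"dy": 0,"dz": 0,"wx": 0,"wy": 0,"wz": 0,"claw": 30}
    - {"dx": -0.2,"dy": 0,"dz": 0,"wx": 0,"wy": 0,"wz": 0,"claw": 30}
    - {"dx": -0.2,"dy": 0,"dz": 0,"wx": 0,"wy": 0,"wz": 0,"claw": 30}

```text
clock: 9.5
tool_pos: [0.4621, -0.1742, 0.0191]
eef_rot: [-0.134, 0.991, -0.001, -0.004]
contact_force: [-4.8, -1.2, 7.4]
opening: 0.45
finger_force: 50.0
```

Call:
step_arm:
  motion:
    - {"dx": -0.03,"dy": 0,"dz": -0.003,"wx": 0,"wy": 0,"wz": 0,"claw": 30}
    - {"dx": -0.06,"dy": 0,"dz": -0.003,"wx": 0,"wy": 0,"wz": 0,"claw": 30}
    - {"dx": -0.09,"dy": 0,"dz": -0.003,"wx": 0,"wy": 0,"wz": 0,"claw": 30}
    - {"dx": -0.12,"dy": 0,"dz": -0.003,"wx": 0,"wy": 0,"wz": 0,"claw": 30}
    - {"dx": -0.12,"dy": 0,"dz": -0.003,"wx": 0,"wy": 0,"wz": 0,"claw": 30}

```text
clock: 10.0
tool_pos: [0.4743, -0.1704, 0.0192]
eef_rot: [-0.135, 0.991, -0.0, -0.001]
contact_force: [-2.6, -1.2, 5.0]
opening: 0.453
finger_force: 50.0
```

Call:
step_arm:
  motion:
    - {"dx": -0.02,"dy": 0,"dz": 0,"wx": 0,"wy": 0,"wz": 0,"claw": 30}
    - {"dx": -0.04,"dy": 0,"dz": 0,"wx": 0,"wy": 0,"wz": 0,"claw": 30}
    - {"dx": -0.06,"dy": 0,"dz": 0,"wx": 0,"wy": 0,"wz": 0,"claw": 30}
    - {"dx": -0.06,"dy": 0,"dz": 0,"wx": 0,"wy": 0,"wz": 0,"claw": 30}

```text
clock: 10.4
tool_pos: [0.4788, -0.1691, 0.0192]
eef_rot: [-0.135, 0.991, -0.0, -0.001]
contact_force: [-3.5, -1.6, 4.7]
opening: 0.448
finger_force: 50.0
```

Run:
```python
from h import *
s=get_state(); print(s["clock"],s["tool_pos"],s["contact_force"])
p,d,K,D,E=snap("scene"); np.savez("scene4.npz",p=p,d=d,K=K,D=D,E=E)
o=np.array([.6485,-.1225]);a=np.array([.9636,.2672]);b=np.array([-.2672,.9636])
for n in("scene","scene4"):
    z=np.load(n+".npz"); C=cloud(z["d"],z["K"],z["D"],z["E"]).reshape(-1,3)
    t=(C[:,:2]-o)@np.c_[a,b]; m=(abs(t[:,1])<.08)&(C[:,2]>.02)&(C[:,2]<.06)
    for lo,hi in((-.115,-.005),(.006,.042)):
        k=m&(t[:,0]>lo)&(t[:,0]<hi); A=np.c_[t[k],np.ones(k.sum())]
        print(n,k.sum(),"slope,lat,z0",np.linalg.lstsq(A,C[k,2],rcond=None)[0].round(4))
```

```text
10.4 [ 0.47884165 -0.16913068  0.01917708] [-3.54957189 -1.63247419  4.73323261]
scene 1911 slope,lat,z0 [0.1186 0.0019 0.0478]
scene 498 slope,lat,z0 [-0.0081  0.0087  0.0476]
scene4 1029 slope,lat,z0 [0.0163 0.0044 0.0476]
scene4 498 slope,lat,z0 [0.0033 0.0052 0.0473]
```

The leaf slope has gone from 0.119 to 0.016 rad, so about 8–10 mm of travel is left. Short steps now.

Call:
step_arm:
  motion:
    - {"dx": -0.015,"dy": 0,"dz": 0,"wx": 0,"wy": 0,"wz": 0,"claw": 30}
    - {"dx": -0.03,"dy": 0,"dz": 0,"wx": 0,"wy": 0,"wz": 0,"claw": 30}
    - {"dx": -0.045,"dy": 0,"dz": 0,"wx": 0,"wy": 0,"wz": 0,"claw": 30}
    - {"dx": -0.045,"dy": 0,"dz": 0,"wx": 0,"wy": 0,"wz": 0,"claw": 30}

```text
clock: 10.85
tool_pos: [0.4828, -0.1679, 0.0192]
eef_rot: [-0.135, 0.991, -0.0, -0.001]
contact_force: [-3.5, -1.2, 4.4]
opening: 0.448
finger_force: 50.0
```

Call:
step_arm:
  motion:
    - {"dx": -0.01,"dy": 0,"dz": 0,"wx": 0,"wy": 0,"wz": 0,"claw": 30}
    - {"dx": -0.02,"dy": 0,"dz": 0,"wx": 0,"wy": 0,"wz": 0,"claw": 30}
    - {"dx": -0.02,"dy": 0,"dz": 0,"wx": 0,"wy": 0,"wz": 0,"claw": 30}

```text
clock: 11.15
tool_pos: [0.4843, -0.1674, 0.0192]
eef_rot: [-0.135, 0.991, -0.0, -0.001]
contact_force: [-3.4, -1.5, 3.2]
opening: 0.452
finger_force: 50.0
```

Call:
step_arm:
  motion:
    - {"dx": -0.01,"dy": 0,"dz": 0,"wx": 0,"wy": 0,"wz": 0,"claw": 30}
    - {"dx": -0.01,"dy": 0,"dz": 0,"wx": 0,"wy": 0,"wz": 0,"claw": 30}

```text
clock: 11.35
tool_pos: [0.485, -0.1672, 0.0192]
eef_rot: [-0.135, 0.991, -0.0, -0.001]
contact_force: [-3.1, -1.7, 4.3]
opening: 0.447
finger_force: 50.0
```

Call:
step_arm:
  motion:
    - {"dx": -0.01,"dy": 0,"dz": 0,"wx": 0,"wy": 0,"wz": 0,"claw": 30}
    - {"dx": -0.02,"dy": 0,"dz": 0,"wx": 0,"wy": 0,"wz": 0,"claw": 30}
    - {"dx": -0.02,"dy": 0,"dz": 0,"wx": 0,"wy": 0,"wz": 0,"claw": 30}

```text
clock: 11.65
tool_pos: [0.4867, -0.1668, 0.0192]
eef_rot: [-0.135, 0.991, -0.0, -0.001]
contact_force: [-3.1, -1.3, 2.6]
opening: 0.452
finger_force: 50.0
```

Call:
step_arm:
  motion:
    - {"dx": -0.0125,"dy": 0,"dz": 0,"wx": 0,"wy": 0,"wz": 0,"claw": 30}
    - {"dx": -0.0125,"dy": 0,"dz": 0,"wx": 0,"wy": 0,"wz": 0,"claw": 30}

```text
clock: 11.85
tool_pos: [0.4876, -0.1665, 0.0192]
eef_rot: [-0.135, 0.991, -0.0, -0.001]
contact_force: [-2.6, -2.6, 2.6]
opening: 0.454
finger_force: 50.0
```

Call:
step_arm:
  motion:
    - {"dx": -0.0125,"dy": 0,"dz": 0,"wx": 0,"wy": 0,"wz": 0,"claw": 30}
    - {"dx": -0.0125,"dy": 0,"dz": 0,"wx": 0,"wy": 0,"wz": 0,"claw": 30}

```text
clock: 12.05
tool_pos: [0.4886, -0.1663, 0.0192]
eef_rot: [-0.135, 0.991, -0.0, -0.001]
contact_force: [-2.5, -2.1, 2.8]
opening: 0.447
finger_force: 50.0
```

Call:
step_arm:
  motion:
    - {"dx": -0.0125,"dy": 0,"dz": 0,"wx": 0,"wy": 0,"wz": 0,"claw": 30}
    - {"dx": -0.0125,"dy": 0,"dz": 0,"wx": 0,"wy": 0,"wz": 0,"claw": 30}

```text
clock: 12.25
tool_pos: [0.4889, -0.1662, 0.0192]
eef_rot: [-0.135, 0.991, -0.0, -0.001]
contact_force: [-4.5, -1.6, 4.7]
opening: 0.446
finger_force: 50.0
```

Call:
step_arm:
  motion:
    - {"dx": -0.0125,"dy": 0,"dz": 0,"wx": 0,"wy": 0,"wz": 0,"claw": 30}
    - {"dx": -0.0125,"dy": 0,"dz": 0,"wx": 0,"wy": 0,"wz": 0,"claw": 30}

```text
clock: 12.45
tool_pos: [0.4891, -0.1662, 0.0192]
eef_rot: [-0.135, 0.991, -0.001, -0.002]
contact_force: [-6.7, -0.9, 6.4]
opening: 0.449
finger_force: 50.0
```

Call:
step_arm:
  motion:
    - {"dx": -0.0125,"dy": 0,"dz": 0,"wx": 0,"wy": 0,"wz": 0,"claw": 30}
    - {"dx": -0.0125,"dy": 0,"dz": 0,"wx": 0,"wy": 0,"wz": 0,"claw": 30}

```text
clock: 12.65
tool_pos: [0.4892, -0.1662, 0.0192]
eef_rot: [-0.134, 0.991, -0.001, -0.003]
contact_force: [-8.2, -1.6, 8.2]
opening: 0.447
finger_force: 49.9
```

It has butted and the resistance is climbing about 2 N per commanded mm. I'll press on towards 16–17 N.

Call:
step_arm:
  motion:
    - {"dx": -0.0125,"dy": 0,"dz": -0.004,"wx": 0,"wy": 0,"wz": 0,"claw": 30}
    - {"dx": -0.025,"dy": 0,"dz": -0.004,"wx": 0,"wy": 0,"wz": 0,"claw": 30}
    - {"dx": -0.025,"dy": 0,"dz": -0.004,"wx": 0,"wy": 0,"wz": 0,"claw": 30}

```text
clock: 12.95
tool_pos: [0.4894, -0.1661, 0.0192]
eef_rot: [-0.134, 0.991, -0.001, -0.004]
contact_force: [-9.3, -2.4, 8.7]
opening: 0.448
finger_force: 49.9
```

Call:
step_arm:
  motion:
    - {"dx": -0.0125,"dy": 0,"dz": -0.002,"wx": 0,"wy": 0,"wz": 0,"claw": 30}
    - {"dx": -0.025,"dy": 0,"dz": -0.002,"wx": 0,"wy": 0,"wz": 0,"claw": 30}
    - {"dx": -0.025,"dy": 0,"dz": -0.002,"wx": 0,"wy": 0,"wz": 0,"claw": 30}

```text
clock: 13.25
tool_pos: [0.4896, -0.1661, 0.0192]
eef_rot: [-0.134, 0.991, -0.001, -0.006]
contact_force: [-13.1, -1.7, 9.5]
opening: 0.449
finger_force: 49.9
```

Call:
step_arm:
  motion:
    - {"dx": -0.0125,"dy": 0,"dz": -0.002,"wx": 0,"wy": 0,"wz": 0,"claw": 30}
    - {"dx": -0.015,"dy": 0,"dz": -0.002,"wx": 0,"wy": 0,"wz": 0,"claw": 30}
    - {"dx": -0.015,"dy": 0,"dz": -0.002,"wx": 0,"wy": 0,"wz": 0,"claw": 30}

```text
clock: 13.55
tool_pos: [0.4898, -0.1661, 0.0192]
eef_rot: [-0.134, 0.991, -0.001, -0.007]
contact_force: [-14.1, -3.0, 9.4]
opening: 0.446
finger_force: 49.9
```

Call:
step_arm:
  motion:
    - {"dx": -0.0125,"dy": 0,"dz": -0.003,"wx": 0,"wy": 0,"wz": 0,"claw": 30}
    - {"dx": -0.0125,"dy": 0,"dz": -0.003,"wx": 0,"wy": 0,"wz": 0,"claw": 30}

```text
clock: 13.75
tool_pos: [0.4899, -0.166, 0.0192]
eef_rot: [-0.134, 0.991, -0.001, -0.008]
contact_force: [-16.1, -2.9, 9.2]
opening: 0.45
finger_force: 49.9
```

Call:
step_arm:
  motion:
    - {"dx": -0.0125,"dy": 0,"dz": -0.002,"wx": 0,"wy": 0,"wz": 0,"claw": 30}
    - {"dx": -0.0125,"dy": 0,"dz": -0.002,"wx": 0,"wy": 0,"wz": 0,"claw": 30}
    - {"dx": -0.0125,"dy": 0,"dz": -0.002,"wx": 0,"wy": 0,"wz": 0,"claw": 30}

```text
clock: 14.05
tool_pos: [0.49, -0.166, 0.0192]
eef_rot: [-0.134, 0.991, -0.002, -0.009]
contact_force: [-15.9, -2.8, 9.5]
opening: 0.452
finger_force: 49.9
```

Call:
step_arm:
  motion:
    - {"dx": 0.025,"dy": 0,"dz": -0.004,"wx": 0,"wy": 0,"wz": 0,"claw": 30}
    - {"dx": 0.05,"dy": 0,"dz": -0.006,"wx": 0,"wy": 0,"wz": 0,"claw": 30}
    - {"dx": 0.05,"dy": 0,"dz": -0.006,"wx": 0,"wy": 0,"wz": 0,"claw": 30}

```text
clock: 14.35
tool_pos: [0.4901, -0.166, 0.0192]
eef_rot: [-0.134, 0.991, -0.001, -0.005]
contact_force: [-9.1, -2.9, -3.4]
opening: 0.449
finger_force: 49.9
```

Call:
step_arm:
  motion:
    - {"dx": 0.01,"dy": 0,"dz": 0,"wx": 0,"wy": 0,"wz": 0,"claw": 60}
    - {"dx": 0.01,"dy": 0,"dz": 0,"wx": 0,"wy": 0,"wz": 0,"claw": 60}
    - {"dx": 0.01,"dy": 0,"dz": 0,"wx": 0,"wy": 0,"wz": 0,"claw": 60}
    - {"dx": 0.01,"dy": 0,"dz": 0,"wx": 0,"wy": 0,"wz": 0,"claw": 60}
    - {"dx": 0.01,"dy": 0,"dz": 0,"wx": 0,"wy": 0,"wz": 0,"claw": 60}

```text
clock: 14.85
tool_pos: [0.4943, -0.1646, 0.0209]
eef_rot: [-0.135, 0.991, -0.0, -0.0]
contact_force: [0.3, -0.8, -0.4]
opening: 0.682
finger_force: 0.0
```

Call:
step_arm:
  motion:
    - {"dx": 0,"dy": 0,"dz": -0.3,"wx": 0,"wy": 0,"wz": 0,"claw": 60}
    - {"dx": 0,"dy": 0,"dz": -0.6,"wx": 0,"wy": 0,"wz": 0,"claw": 60}
    - {"dx": 0,"dy": 0,"dz": -1,"wx": 0,"wy": 0,"wz": 0,"claw": 60}
    - {"dx": 0,"dy": 0,"dz": -1,"wx": 0,"wy": 0,"wz": 0,"claw": 60}

```text
clock: 15.25
tool_pos: [0.4962, -0.1648, 0.1039]
eef_rot: [-0.135, 0.991, -0.001, 0.002]
contact_force: [0.6, 0.3, -1.2]
opening: 0.682
finger_force: 0.0
```

Call:
step_arm:
  motion:
    - {"dx": 0,"dy": 0.5,"dz": -0.5,"wx": 0,"wy": 0,"wz": 0,"claw": 60}
    - {"dx": 0,"dy": 1,"dz": -1,"wx": 0,"wy": 0,"wz": 0,"claw": 60}
    - {"dx": 0,"dy": 1,"dz": -1,"wx": 0,"wy": 0,"wz": 0,"claw": 60}

```text
clock: 15.55
tool_pos: [0.4733, -0.0834, 0.1833]
eef_rot: [-0.137, 0.991, 0.0, 0.001]
contact_force: [1.3, 0.6, -0.2]
opening: 0.682
finger_force: 0.0
```

Call:
step_arm:
  motion:
    - {"dx": 0,"dy": 0.5,"dz": 0,"wx": 0,"wy": 0,"wz": 0,"claw": 60}
    - {"dx": 0,"dy": 1,"dz": 0,"wx": 0,"wy": 0,"wz": 0,"claw": 60}
    - {"dx": 0,"dy": 1,"dz": 0,"wx": 0,"wy": 0,"wz": 0,"claw": 60}

```text
clock: 15.85
tool_pos: [0.4503, -0.0054, 0.1808]
eef_rot: [-0.139, 0.99, 0.001, -0.001]
contact_force: [-0.3, 0.5, -0.4]
opening: 0.684
finger_force: 0.0
```

Run:
```python
from h import *
s=get_state(); print(s["clock"],s["tool_pos"],s["contact_force"])
p,d,K,D,E=snap("scene"); np.savez("scene5.npz",p=p,d=d,K=K,D=D,E=E)
t_,d_,K_,D_,E_=snap("top")
o=np.array([.6485,-.1225]);a=np.array([.9636,.2672]);b=np.array([-.2672,.9636])
C=cloud(d,K,D,E).reshape(-1,3)
t=(C[:,:2]-o)@np.c_[a,b]; m=(abs(t[:,1])<.08)&(C[:,2]>.02)&(C[:,2]<.06)
for lo,hi in((-.115,-.005),(.006,.042)):
    k=m&(t[:,0]>lo)&(t[:,0]<hi); A=np.c_[t[k],np.ones(k.sum())]
    print(k.sum(),"slope,lat,z0",np.linalg.lstsq(A,C[k,2],rcond=None)[0].round(4))
hsv=cv2.cvtColor(t_,cv2.COLOR_RGB2HSV); mm=(hsv[...,0]<14)&(hsv[...,1]>140)&(hsv[...,2]<130)
mm[:200]=0;mm[280:]=0;mm[:,290:][:, 70:]=0;mm[:,:290]=0
C2=cloud(d_,K_,D_,E_); c=C2[mm]; q=(c[:,:2]-o)@np.c_[a,b]; print(mm.sum(),np.percentile(q,[2,50,98],axis=0).round(3).tolist())
q=p[190:300,190:370]; r=t_[150:290,240:370]
cv2.imwrite("pics/c5.png",np.hstack([cv2.resize(q,(440,400)),cv2.resize(r,(350,400))])[:,:,::-1])
```

```text
15.85 [ 0.45032664 -0.00540097  0.18077655] [-0.26748621  0.53848542 -0.42413595]
1749 slope,lat,z0 [0.0001 0.0036 0.0475]
494 slope,lat,z0 [-0.0006  0.0037  0.0474]Traceback (most recent call last):
  File "<stdin>", line 13, in <module>
    return _quantile_unchecked(
        a, q, axis, out, overwrite_input, method, keepdims, weights)
    return _ureduce(a,
                    func=_quantile_ureduce_func,
    ...<5 lines>...
                    overwrite_input=overwrite_input,
                    method=method)
    r = func(a, **kwargs)
    result = _quantile(arr,
                       quantiles=q,
    ...<2 lines>...
                       out=out,
                       weights=wgt)
    slices_having_nans = np.isnan(arr[-1, ...])
                                  ~~~^^^^^^^^^
IndexError: index -1 is out of bounds for axis 0 with size 0
```

Run:
```python
from h import *
p=np.load("scene5.npz")["p"]
cv2.imwrite("pics/c5.png",cv2.resize(p[180:300,180:380],(800,480),interpolation=cv2.INTER_CUBIC)[:,:,::-1])
```

```text
(no output)
```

View pics/c5.png

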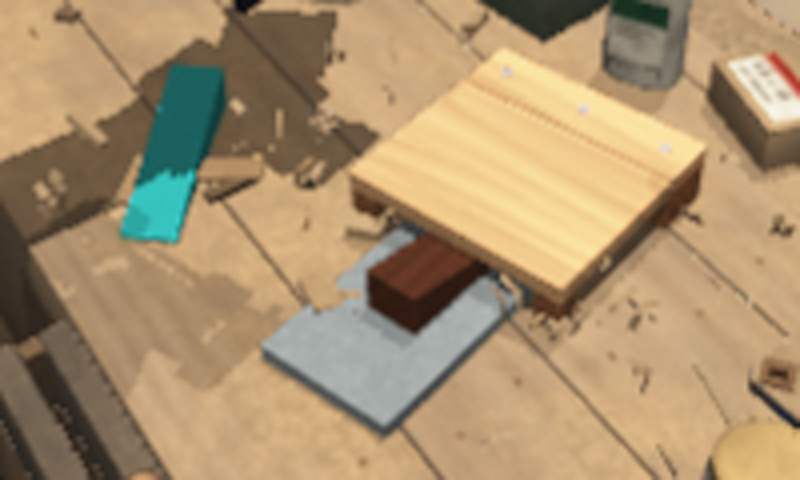

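The leaf is level (slope 0.000). The wedge lies flat and straight in the middle, with its thick end at (400,290) in the crop, and the gripper is clear. Handing in.

```bash
python3 -c "
from h import *
print(workorder.finish_job())"
```

```text
the job is handed in; nothing more can be done
None
```

The wedge is in under the middle of the leaf's edge after a push of about 16 N; the leaf measured level, the gripper is clear and the job is handed in, though the final wedge-to-leaf force could not be measured and no verdict came back.

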